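Take a contact reading of the round patch on a test chart

TASK

Take a reading from the printed test chart: fold the hinged clamp frame flat onto the sloped board, then lift the hand-held probe straight out of its dock and, holding it upright, press its sprung nose lightly on the white reference tile of the dock for about a second. Then go through the slot of the shut frame and hold the nose wholly inside the round patch of the chart, square to the sloped board and with the nose about half-way in, never pushed right in to its stop; finish while holding it there, and leave the bottle, jar and dropper alone.

Things in the scene. Friction and masses are not known exactly. Their poses are not given: they have to be found in the camera images.
- board: Sloped aluminium reading board fixed to the bench, 150 mm deep, 252 mm wide, with a white paper test chart on its face. Origin on the bench below the middle of the face; z up, x towards the upper (far) edge, y along the row of patches. The face rises towards +x at 0.35 rad (20 degrees); the chart's middle is 60 mm above the bench.
- frame (a joint): Flat black clamp frame, 224 mm wide, 4 mm thick, hinged on the board's upper (far) edge: 0 = flat on the chart, positive = lifted, rad. It starts part open (0.75 to 1.15), leaning up and towards the robot; its stiff hinge stays where left and yields to 1 to 2 N pushed down on the free rail or tab. Shut, its top is 5 mm above the chart.
- frame_hinge (a point): Middle of the frame's hinge axis, which runs along the board's y; 82 mm above the bench. Distances from the hinge across the frame: rail to 48 mm, open slot 48 to 77 mm (29 mm wide, 172 mm long along y, over the row of patches when shut), free rail 77 to 115 mm, then at the middle a finger tab 50 mm wide up to 136 mm.
- frame_tab (a point): Point on the upper side of the frame at its tab, 118 mm from the hinge; moves with the frame (z = the frame's own upward normal).
- target (a point): Centre of the grey round patch (26 mm across) on the chart; z is square to the sloped face, out of it; y along the row. Five patches 30 mm apart lie in this row across the middle of the face: four 20 mm squares in other greys and, in any one of the five places, this round one.
- dock: Grey dock fixed to the bench, block 88 x 176 x 36 mm, origin at the centre of its underside, z up, y along its length. At y = +42 mm is the probe's socket (a pocket with 15 mm walls round the probe's foot, 3.5 mm play, rim 51 mm above the bench), at y = -42 mm the white reference tile. A solid printer 0.25 m and more high stands behind it from x = 0.62 on (y > 0): pass in front of it.
- tile (a point): Centre of the upper face of the white reference tile, a disc 38 mm across, 38 mm above the bench, level.
- probe: Hand-held probe, about 0.2 kg, loose, standing nose down in the dock's socket. White body 40 mm (x) by 32 mm (y) by 104 mm high, 6 mm black cap on top, below it a black snout 24 mm across, then a steel nose 10 mm across. Origin at the centre of the white body's underside (36 mm above the bench as it stands), z up to the cap. Nose tip at z = -28 mm.
- nose (a joint): How far the probe's sprung nose is pushed in: 0 = fully out, 0.010 m = at its stop. It takes about 2 N to start it in, 5 N for half-way and 8 N to the stop.
- nose_tip (a point): Centre of the flat end of the probe's nose.
- ink_bottle: Bystander: ink bottle, 58 mm across, 140 mm tall, loose. Leave alone.
- swab_jar: Bystander: white jar, 69 mm across, 74 mm tall, loose. Leave alone.
- dropper: Bystander: small dropper bottle, 26 mm across, 44 mm tall, loose. Leave alone.

How it is judged:
By the outcome, as a careful person would: the job done as asked, in the order asked, and still so for the second after the job is handed in, while the arm keeps its last pose, push and grip.
It also fails if it takes over 61 s, if anything falls off the work surface, if the arm or the gripper's body presses on something with over 40 N, if the wrist force passes 120 N, or if a joint passes its speed limit or range.

ROBOT

A 6-joint arm with a two-finger parallel gripper is mounted at the origin on a cart in front of the work surface, level with it; the furniture and walls round the work are solid. World frame = base frame: x ahead of the robot, y to its left, z up, the work surface at z = 0. Lengths are in m, angles in rad, forces in N, time in s.
With the tool pointing down it reaches from about 0.35 to 0.975 m from the base axis. Payload 7.1 kg.
Tool frame: the origin (TCP) lies at the very end of the fingers, on their centre line; the grasp point (between the pads) lies 19 mm behind it (r.grasp_offset is the distance from the TCP to the grasp point, in m); z points along the fingers, y is the line along which they close (so a half turn about z gives the same grasp; the last joint's range is limited). The gripper opens to 88 mm and grips with 3 to 60 N. Pads are 20 mm wide; open, the fingers measure 115 mm over their backs; the gripper's body (75 mm by 178 mm) begins 61 mm behind the grasp point.
Start: joints at [1.19, 0.423, 1.63, -0, 1.089, -0.019], TCP at [0.221, 0.585, 0.223] pointing down, gripper open.
Joint ranges: [-3, 3], [-0.9, 2.11], [0.09, 2.58], [-1.31, 4.45], [0.11, 2.69], [-2.54, 2.54]. Speed limits (rad/s): [2.39, 2.39, 3.01, 3.14, 3.14, 3.14].

INTERFACE

Orientations are given as a rotation vector (axis times angle).
In Python, from station import r gives the robot as it stands. The module is installed in compiled form; this text tells all that it offers.
- The arm moves only by the tool step_arm, never from a script. Its arguments are lists of equal length, an entry for each row: "travel": the shift along the tool's x, y, z in m, a list of three; "rotation": the turn, a rotation vector about the tool's x, y, z in rad, a list of three; "jaw": the finger opening in m, from 0 to 0.0878. A call has 1 to 20 rows; each row is the pose to reach, as a shift and turn from the pose commanded when the call began, along the tool's axes at that moment; what a row does not reach only later rows make up. A row lasts 1/10 s, in which the tool goes at most 50 mm and 8.59 degrees, less where a joint would pass 70% of its speed; a pose out of reach is approached as far as the arm can. A call with a gripper value outside its range is refused whole. The fingers move at their own pace and stop on an object; "newtons" is the grip in N (left out, the last holds). Time passes only in rows, so rows that repeat a pose let the fingers close. It gives the time, the measured TCP pose, the force, the opening and the grip force at its end, in the units of the state.
- r.observe(): the state, without advancing time (a new reading comes with each control period).
- r.camera(name): name is "side" or "top" or "wrist"; returns a dict with "image" (420x560x3 uint8, blue, green, red), "fovy" (degrees; the focal length in pixels is half the picture's height over the tangent of half this angle, whatever the lens; pixels are square), "cx", "cy" (the principal point, pixels), "R" (3x3) and "t" (3): a world point X has camera coordinates R X + t. Camera axes: x right, y down, z forward; pixel columns grow to the right and rows downward; lengths in m; the calibration is good to about 2 mm. A picture is of the moment at which its call begins. There is no depth.
- r.job_done(): hands the job in; it is judged then, once.
The state is a dict: "clock": time; "joints": joint angles; "dq": joint speeds; "joint_torque": joint torques, N m; "eef_pos": TCP position; "tool_rot": TCP orientation; "ft_force": force on the tool from outside, world axes, zero at the start; "ft_torque": the same for the moment, N m; "width": opening from 0.0 (shut) to 1.0 (fully open); "grip_force": force on a finger pad.
Only numpy, scipy, OpenCV 4.12 (cv2) and the standard library are available. Lean on these libraries where they do the work, as an engineer would, in place of code of your own. Each camera call takes 0.05 s, during which the arm holds its last target. There are 200 camera calls.

## Working session

There is one attempt and no reset: what is moved stays moved. The work goes in short steps, Python scripts to look and compute and a tool call to move; the robot and the scene stay as the last step left them, time stands still between calls to the robot, and variables do not carry over. Pictures are saved under pics/ and viewed, at most 13 in all, crops included, and the job is handed in when it is done.

Besides the shell and the picture viewer there is one more tool, called after ">>>" by a JSON object that holds its "op" and its "data", one argument or row to a line. step_arm: Moves the arm, as the interface text tells. Its arguments: {"type":"object","properties":{"travel":{"type":"array"},"rotation":{"type":"array"},"jaw":{"type":"array"},"newtons":{"type":"number"}},"required":["travel","rotation","jaw"]}

```bash
mkdir -p pics; python3 - <<'E'
from station import r
import cv2,numpy as np
o=r.observe();print({k:np.round(v,3).tolist() for k,v in o.items()},r.grasp_offset)
for n in("side","top","wrist"):
    c=r.camera(n);cv2.imwrite(f"pics/{n}0.png",c["image"]);print(n,c["fovy"],c["cx"],c["cy"],np.round(c["R"],4).tolist(),np.round(c["t"],4).tolist())
E
```

```text
{'clock': 0.0, 'joints': [1.19, 0.424, 1.631, -0.0, 1.089, -0.019], 'dq': [-0.002, -0.0, 0.001, -0.001, 0.001, 0.0], 'joint_torque': [-0.002, -54.461, -27.367, 0.064, 0.023, -0.0], 'eef_pos': [0.221, 0.584, 0.222], 'tool_rot': [-0.565, -3.09, 0.002], 'ft_force': [0.816, 0.108, 0.041], 'ft_torque': [0.0, 0.003, -0.031], 'grip_force': 0.0, 'width': 0.995} 0.0187
side 45.35879877870611 278.2196681066523 209.12170583821387 [[0.8308, -0.5566, 0.0024], [-0.314, -0.4722, -0.8237], [0.4596, 0.6835, -0.5671]] [-0.3868, 0.2727, 1.0317]
top 46.976593208842914 282.2419775867543 212.84098884742585 [[0.0285, -0.9996, 0.0002], [-0.9886, -0.0282, -0.1481], [0.148, 0.004, -0.989]] [0.0935, 0.5187, 1.2101]
wrist 64.33382170829954 280.62558537507846 208.57099304994244 [[0.3541, 0.9352, -0.0022], [0.8919, -0.337, 0.3014], [0.2812, -0.1087, -0.9535]] [-0.6233, -0.0382, 0.3924]
```

View pics/top0.png

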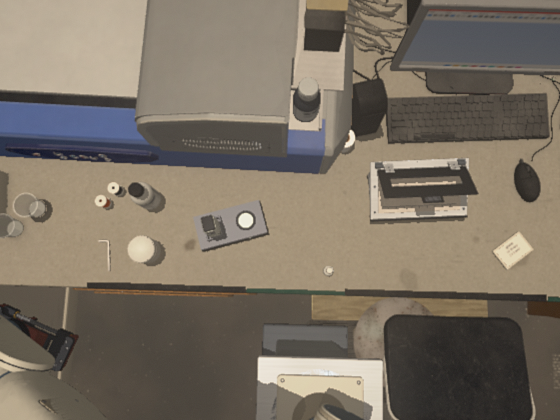

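View pics/side0.png

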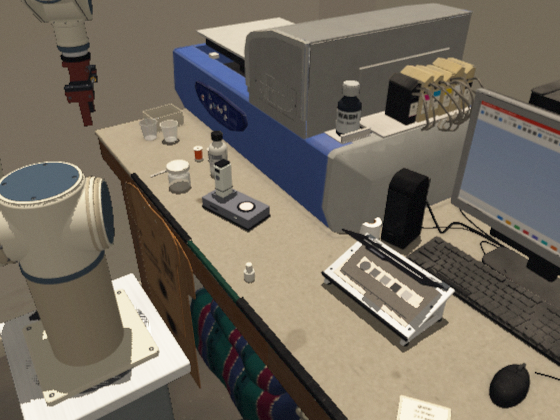

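The top view shows the dock at about (230,225), with the tile at (246,220) and the probe at (211,226). The board is at about (419,190) with its open frame. The side view shows the patch row through the slot, from about (363,267) to (412,298). I'll enlarge these areas.

```bash
python3 - <<'E'
import cv2,numpy as np
s=cv2.imread("pics/side0.png");t=cv2.imread("pics/top0.png")
f=lambda im,x,y,w,h:cv2.resize(im[y:y+h,x:x+w],(400,300),interpolation=cv2.INTER_CUBIC)
m=np.vstack([np.hstack([f(s,315,225,140,105),f(t,360,145,128,96)]),np.hstack([f(s,190,145,100,75),f(t,185,190,100,75)])])
cv2.imwrite("pics/m0.png",m)
E
```

```text
(no output)
```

View pics/m0.png

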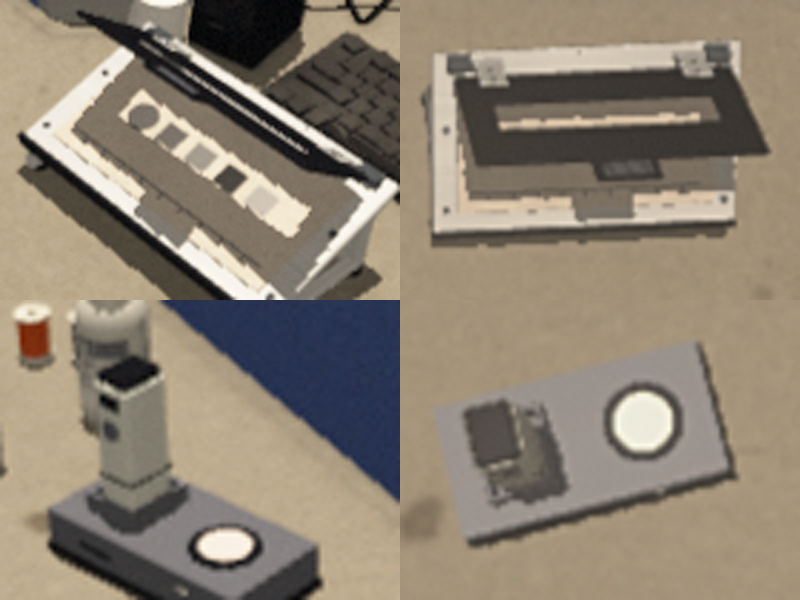

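The enlarged crops show the round patch as the leftmost in the side view, at about (364.7,265.6), which is the +y end. The tile and the probe cap are clear in both views.

```bash
cat > h.py <<'E'
from station import r
import cv2,numpy as np
from scipy.spatial.transform import Rotation as Ro
def ray(c,u,v):
    f=210/np.tan(np.radians(c["fovy"]/2)); R=np.array(c["R"]);t=np.array(c["t"])
    return -R.T@t, R.T@np.array([(u-c["cx"])/f,(v-c["cy"])/f,1])
def onz(c,u,v,z):
    o,d=ray(c,u,v); return o+d*(z-o[2])/d[2]
def proj(c,X):
    f=210/np.tan(np.radians(c["fovy"]/2)); q=np.array(c["R"])@X+np.array(c["t"]); return f*q[0]/q[2]+c["cx"],f*q[1]/q[2]+c["cy"]
def two(c1,p1,c2,p2):
    o1,d1=ray(c1,*p1);o2,d2=ray(c2,*p2)
    s=np.linalg.lstsq(np.c_[d1,-d2],o2-o1,rcond=None)[0];a=o1+d1*s[0];b=o2+d2*s[1]
    return (a+b)/2,np.linalg.norm(a-b)
def blobs(im,mask,amin):
    n,l,s,c=cv2.connectedComponentsWithStats(mask.astype(np.uint8));return [(np.round(c[i],1).tolist(),s[i].tolist()) for i in range(1,n) if s[i,4]>=amin]
def tgt(pos,Rm):
    """travel and rotation from the present pose to pos, Rm"""
    o=r.observe();R0=Ro.from_rotvec(o["tool_rot"]).as_matrix()
    return np.round(R0.T@(np.array(pos)-o["eef_pos"]),4),np.round(Ro.from_matrix(R0.T@Rm).as_rotvec(),4)
E
python3 - <<'E'
from h import *
np.set_printoptions(precision=4,suppress=True)
S=r.camera("side");T=r.camera("top")
C=lambda a,b,x,y,w:(x+a*w/400,y+b*w/400)
sb=lambda a,b:C(a,b,315,225,140)
tb=lambda a,b:C(a-400,b,360,145,128)
sd=lambda a,b:C(a,b-300,190,145,100)
td=lambda a,b:C(a-400,b-300,185,190,100)
for p in[(142,116),(173,137),(201,158),(231,179),(262,200)]:print("patch",onz(S,*sb(*p),.06))
print("tile",onz(S,*sd(226,546),.038),onz(T,*td(643,422),.038),two(S,sd(226,546),T,td(643,422)))
# cap centre
print("cap",onz(S,*sd(130,375),.146),onz(T,*td(491,432),.146))
for p in[(433,408),(697,342),(735,475),(468,545)]:print("dock c",onz(T,*td(*p),.036))
for p,z in[((434,233),.034),((735,220),.034),((434,47),.085),((740,42),.085)]:print("board c",onz(T,*tb(*p),z))
print("slot",onz(T,*tb(500,120),.1),)
print("tab end",two(S,sb(180,90),T,tb(628,180)))
E
```

```text
patch [ 0.5787 -0.183   0.06  ]
patch [ 0.5821 -0.215   0.06  ]
patch [ 0.5834 -0.2447  0.06  ]
patch [ 0.586  -0.2741  0.06  ]
patch [ 0.5891 -0.303   0.06  ]
tile [0.4939 0.1979 0.038 ] [0.4932 0.2017 0.038 ] (array([0.4946, 0.2014, 0.0356]), np.float64(0.002227382145125097))
cap [0.4664 0.2704 0.146 ] [0.4706 0.2822 0.146 ]
dock c [0.4988 0.338  0.036 ]
dock c [0.5469 0.1689 0.036 ]
dock c [0.4608 0.1414 0.036 ]
dock c [0.411  0.3106 0.036 ]
board c [ 0.5055 -0.1216  0.034 ]
board c [ 0.5235 -0.3711  0.034 ]
board c [ 0.6502 -0.1121  0.085 ]
board c [ 0.6614 -0.3598  0.085 ]
slot [ 0.5881 -0.1618  0.1   ]
tab end (array([ 0.5373, -0.2494,  0.1508]), np.float64(0.008855229400789692))
```

```bash
cat >> h.py <<'E'
def down(a,tilt=0.0,b=0.0):
    """tool down with y at heading a; then tilted by 'tilt' so that z leans to heading b"""
    y=np.array([np.cos(a),np.sin(a),0]);z=np.array([0,0,-1.]);M=np.c_[np.cross(y,z),y,z]
    ax=np.array([np.sin(b),-np.cos(b),0])
    return Ro.from_rotvec(ax*tilt).as_matrix()@M
E
python3 - <<'E'
from h import *
np.set_printoptions(precision=4,suppress=True)
o=r.observe();R0=Ro.from_rotvec(o["tool_rot"]).as_matrix();W=r.camera("wrist");R=np.array(W["R"])
print("cam in tool",R0.T@(-R.T@W["t"]-o["eef_pos"]),"fwd",R0.T@R[2],"right",R0.T@R[0]); print(R0)
print(down(1.2,.35,0))
for z in(.3,.35):print(tgt([.50,-.245,z],down(-np.pi/2+.07)))
E
```

```text
cam in tool [ 0.0817 -0.0005 -0.1623] fwd [-0.3014 -0.0008  0.9535] right [-0.0002  1.      0.0008]
[[-0.9353  0.3539 -0.0003]
 [ 0.3539  0.9353 -0.0007]
 [ 0.     -0.0008 -1.    ]]
[[-0.8755  0.3404  0.3429]
 [ 0.3624  0.932   0.    ]
 [-0.3196  0.1243 -0.9394]]
(array([-0.5544, -0.677 , -0.0773]), array([-0.0002,  0.0007,  2.7098]))
(array([-0.5544, -0.6771, -0.1273]), array([-0.0002,  0.0007,  2.7098]))
```

>>> {"op": "step_arm", "data": {
  "travel": [
    [-0.139,-0.169,-0.06],
    [-0.139,-0.169,-0.06],
    [-0.139,-0.169,-0.08],
    [-0.139,-0.169,-0.08],
    [-0.277,-0.338,-0.12],
    [-0.277,-0.338,-0.12],
    [-0.277,-0.338,-0.12],
    [-0.277,-0.338,-0.12],
    [-0.416,-0.508,-0.12],
    [-0.416,-0.508,-0.12],
    [-0.416,-0.508,-0.12],
    [-0.416,-0.508,-0.12],
    [-0.554,-0.677,-0.12],
    [-0.554,-0.677,-0.12],
    [-0.554,-0.677,-0.12],
    [-0.554,-0.677,-0.12],
    [-0.554,-0.677,-0.12],
    [-0.554,-0.677,-0.12],
    [-0.554,-0.677,-0.12],
    [-0.554,-0.677,-0.12]
  ],
  "rotation": [
    [0,0,0.14],
    [0,0,0.28],
    [0,0,0.42],
    [0,0,0.56],
    [0,0,0.7],
    [0,0,0.84],
    [0,0,0.98],
    [0,0,1.12],
    [0,0,1.26],
    [0,0,1.4],
    [0,0,1.54],
    [0,0,1.68],
    [0,0,1.82],
    [0,0,1.96],
    [0,0,2.1],
    [0,0,2.24],
    [0,0,2.38],
    [0,0,2.52],
    [0,0,2.66],
    [0,0,2.71]
  ],
  "jaw": [0.0,0,0,0,0,0,0,0,0,0,0,0,0,0,0,0,0,0,0,0]
}}

```text
clock: 2.3
eef_pos: [0.4997, -0.2462, 0.3421]
tool_rot: [-3.14, -0.099, 0.001]
ft_force: [-0.4, -0.2, -0.9]
width: 0.005
grip_force: 0.0
```

```bash
python3 - <<'E'
from h import *
np.set_printoptions(precision=4,suppress=True)
o=r.observe();print(o["clock"],o["eef_pos"],o["tool_rot"],o["joints"])
W=r.camera("wrist");cv2.imwrite("pics/w1.png",W["image"])
E
```

```text
2.3 [ 0.4997 -0.2462  0.3421] [-3.1396 -0.0988  0.0011] [-0.4792  0.2043  1.6545  0.      1.2836  1.0287]
```

View pics/w1.png

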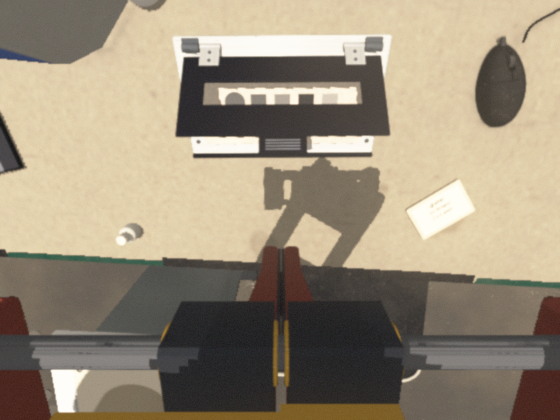

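The wrist view is square to the board. The tab is centred at (283,145), the upper-edge corners are at (174,37) and (391,34), and the round patch is at about (235,98).

```bash
python3 - <<'E'
from h import *
np.set_printoptions(precision=4,suppress=True)
W=r.camera("wrist")
a,b=onz(W,174,37,.086),onz(W,391,34,.086);print(a,b,np.linalg.norm(a-b),"yaw",np.arctan2(b[0]-a[0],a[1]-b[1]))
c,d=onz(W,178,134,.145),onz(W,387,134,.145);print(c,d,"rail yaw",np.arctan2(d[0]-c[0],c[1]-d[1]),np.linalg.norm(c-d))
print("tab",onz(W,283,150,.15)); print("patches",[onz(W,u,98,.06) for u in(235,258,282,306,330)])
print("lower edge",onz(W,282,152,.034))
E
```

```text
[ 0.6473 -0.1168  0.086 ] [ 0.6658 -0.3612  0.086 ] 0.24511095038914754 yaw 0.07577136565570922
[ 0.5459 -0.1356  0.145 ] [ 0.5598 -0.3555  0.145 ] rail yaw 0.06312417207825735 0.220396343774515
tab [ 0.5368 -0.2471  0.15  ]
patches [array([ 0.5863, -0.1837,  0.06  ]), array([ 0.5881, -0.2127,  0.06  ]), array([ 0.59 , -0.243,  0.06 ]), array([ 0.5919, -0.2733,  0.06  ]), array([ 0.5939, -0.3036,  0.06  ])]
lower edge [ 0.5187 -0.2477  0.034 ]
```

>>> {"op": "step_arm", "data": {
  "travel": [
    [0.02,0.003,0.05],
    [0.04,0.005,0.1],
    [0.04,0.005,0.14],
    [0.04,0.005,0.16],
    [0.04,0.005,0.17],
    [0.04,0.005,0.18],
    [0.04,0.005,0.19],
    [0.04,0.005,0.2],
    [0.04,0.005,0.21],
    [0.04,0.005,0.22],
    [0.04,0.005,0.23],
    [0.04,0.005,0.24],
    [0.04,0.005,0.25],
    [0.04,0.005,0.26],
    [0.04,0.005,0.268],
    [0.04,0.005,0.275],
    [0.04,0.005,0.28],
    [0.04,0.005,0.285],
    [0.04,0.005,0.287],
    [0.04,0.005,0.287]
  ],
  "rotation": [
    [0,0,0],
    [0,0,0],
    [0,0,0],
    [0,0,0],
    [0,0,0],
    [0,0,0],
    [0,0,0],
    [0,0,0],
    [0,0,0],
    [0,0,0],
    [0,0,0],
    [0,0,0],
    [0,0,0],
    [0,0,0],
    [0,0,0],
    [0,0,0],
    [0,0,0],
    [0,0,0],
    [0,0,0],
    [0,0,0]
  ],
  "jaw": [0,0,0,0,0,0,0,0,0,0,0,0,0,0,0,0,0,0,0,0]
}}

```text
clock: 4.4
eef_pos: [0.5398, -0.2469, 0.0554]
tool_rot: [-3.14, -0.11, 0.001]
ft_force: [0.3, -0.3, 0.2]
width: 0.008
grip_force: 0.0
```

>>> {"op": "step_arm", "data": {
  "travel": [
    [0,0,0.002],
    [0,0,0.003],
    [0,0,0.004],
    [0,0,0.005]
  ],
  "rotation": [
    [0,0,0],
    [0,0,0],
    [0,0,0],
    [0,0,0]
  ],
  "jaw": [0,0,0,0]
}}

```text
clock: 4.8
eef_pos: [0.5404, -0.2471, 0.0514]
tool_rot: [3.139, 0.109, 0.001]
ft_force: [-3.2, 1.5, 12.9]
width: 0.006
grip_force: 6.6
```

>>> {"op": "step_arm", "data": {
  "travel": [
    [0,0,-0.02],
    [0,0,-0.06],
    [0.01,0,-0.11],
    [0.03,0,-0.16],
    [0.04,0,-0.2],
    [0.04,0,-0.22],
    [0.04,0,-0.22],
    [0.04,0,-0.22]
  ],
  "rotation": [
    [0,0,0],
    [0,0,0],
    [0,0,0],
    [0,0,0],
    [0,0,0],
    [0,0,0],
    [0,0,0],
    [0,0,0]
  ],
  "jaw": [0,0,0,0,0,0.08,0.08,0.08]
}}

```text
clock: 5.6
eef_pos: [0.5793, -0.2439, 0.27]
tool_rot: [-3.139, -0.11, 0.001]
ft_force: [0.1, -0.1, -0.0]
width: 0.24
grip_force: 0.0
```

```bash
python3 - <<'E'
from h import *
o=r.observe();print(o["clock"],o["eef_pos"],o["tool_rot"])
W=r.camera("wrist");S=r.camera("side");cv2.imwrite("pics/w2.png",W["image"]);cv2.imwrite("pics/s2.png",S["image"]);T=r.camera("top");cv2.imwrite("pics/t2.png",T["image"])
m=np.vstack([cv2.resize(W["image"][40:220,140:440],(800,480)),np.hstack([cv2.resize(S["image"][235:325,320:450],(180,120)),cv2.resize(T["image"][145:235,360:490],(180,120)),np.zeros((120,440,3),np.uint8)])])
cv2.imwrite("pics/m2.png",m)
E
```

```text
5.6 [ 0.57927359 -0.24391504  0.26998246] [-3.13936929e+00 -1.09600554e-01  1.02015826e-03]
```

View pics/m2.png

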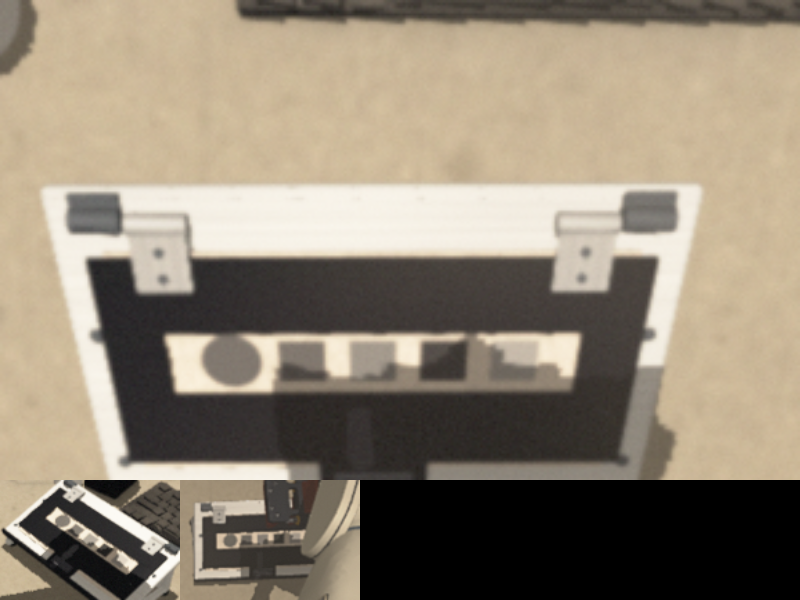

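The frame is flat on the board. The round patch is at about (227,175) in the wrist view and the slot spans rows 165–187. I'll refine the patch centre with a mask.

```bash
python3 - <<'E'
from h import *
np.set_printoptions(precision=4,suppress=True)
for n,(x,y),h in(("wrist",(227,175),15),("side",(365,266),9),("top",(396,190),8)):
    c=r.camera(n);im=cv2.imread(f"pics/{n[0]}2.png")
    k=8;g=cv2.cvtColor(cv2.resize(im[y-h:y+h,x-h:x+h],None,fx=k,fy=k,interpolation=cv2.INTER_CUBIC),cv2.COLOR_BGR2GRAY)
    p=int(g[h*k,h*k]);m=(abs(g.astype(int)-p)<30).astype(np.uint8);m=cv2.morphologyEx(m,cv2.MORPH_OPEN,np.ones((25,25)))
    nn,l,s,ct=cv2.connectedComponentsWithStats(m);i=l[h*k,h*k];u,v=(ct[i]+.5)/k-.5+[x-h,y-h]
    print(n,p,(u,v),s[i]/k,onz(c,u,v,.06))
W=r.camera("wrist");C=lambda a,b:(140+a*.375,40+b*.375)
L=[onz(W,*C(*q),z) for q,z in(((165,333),.0695),((581,333),.0695),((573,393),.0595),((175,393),.0595))]
print(np.array(L),sum(L)/4)
q=[onz(W,*C(*p),.06) for p in((232,360),(302,361),(373,361),(444,361),(514,361))];print(np.array(q))
d=L[1]-L[0];print("yaw",np.arctan2(d[0],-d[1]));d=L[2]-L[3];print("yaw",np.arctan2(d[0],-d[1]));d=q[4]-q[0];print("yaw",np.arctan2(d[0],-d[1]))
E
```

```text
wrist 120 (np.float64(226.4197295639986), np.float64(174.57901899684637)) [   4.375    5.375   21.125   19.    2497.125] [ 0.5812 -0.1834  0.06  ]
side 129 (np.float64(364.6905751708428), np.float64(265.3883826879271)) [  4.375   4.75    9.75    8.25  548.75 ] [ 0.5792 -0.1824  0.06  ]
top 105 (np.float64(395.81168655097616), np.float64(189.4638557483731)) [  3.875   2.625   8.875  10.125 576.25 ] [ 0.5813 -0.1805  0.06  ]
[[ 0.5929 -0.1581  0.0695]
 [ 0.6048 -0.3279  0.0695]
 [ 0.5771 -0.3306  0.0595]
 [ 0.5653 -0.1601  0.0595]] [ 0.585  -0.2442  0.0645]
[[ 0.5815 -0.1843  0.06  ]
 [ 0.5831 -0.2139  0.06  ]
 [ 0.5852 -0.2439  0.06  ]
 [ 0.5873 -0.274   0.06  ]
 [ 0.5894 -0.3036  0.06  ]]
yaw 0.06944383203615176
yaw 0.06944146228367339
yaw 0.06583709764565539
```

```bash
python3 - <<'E'
from h import *
print(tgt([.475,.24,.29],down(-np.pi/2+.287)))
E
```

```text
(array([-0.0705, -0.4901, -0.0199]), array([-0.0011,  0.0015, -0.2173]))
```

>>> {"op": "step_arm", "data": {
  "travel": [
    [-0.005,-0.03,-0.02],
    [-0.012,-0.08,-0.02],
    [-0.019,-0.13,-0.02],
    [-0.026,-0.18,-0.02],
    [-0.033,-0.23,-0.02],
    [-0.04,-0.28,-0.02],
    [-0.047,-0.33,-0.02],
    [-0.054,-0.38,-0.02],
    [-0.061,-0.43,-0.02],
    [-0.07,-0.47,-0.02],
    [-0.07,-0.49,-0.02],
    [-0.07,-0.49,-0.02],
    [-0.07,-0.49,-0.02]
  ],
  "rotation": [
    [0,0,-0.02],
    [0,0,-0.04],
    [0,0,-0.06],
    [0,0,-0.08],
    [0,0,-0.1],
    [0,0,-0.12],
    [0,0,-0.14],
    [0,0,-0.16],
    [0,0,-0.18],
    [0,0,-0.2],
    [-0.001,0.0015,-0.217],
    [-0.001,0.0015,-0.217],
    [-0.001,0.0015,-0.217]
  ],
  "jaw": [0.08,0.08,0.08,0.08,0.08,0.08,0.08,0.08,0.08,0.08,0.08,0.08,0.08]
}}

```text
clock: 7.25
eef_pos: [0.4756, 0.2397, 0.2903]
tool_rot: [3.108, 0.45, 0.001]
ft_force: [0.1, 0.0, 0.3]
width: 0.911
grip_force: 0.0
```

```bash
python3 - <<'E'
from h import *
o=r.observe();print(o["clock"],o["eef_pos"],o["tool_rot"])
W=r.camera("wrist");cv2.imwrite("pics/w3.png",W["image"])
cv2.imwrite("pics/m3.png",cv2.resize(W["image"][70:300,120:440],(800,575)))
E
```

```text
7.25 [0.47563304 0.23965936 0.29029468] [3.10767157e+00 4.50002310e-01 1.33936973e-03]
```

View pics/m3.png

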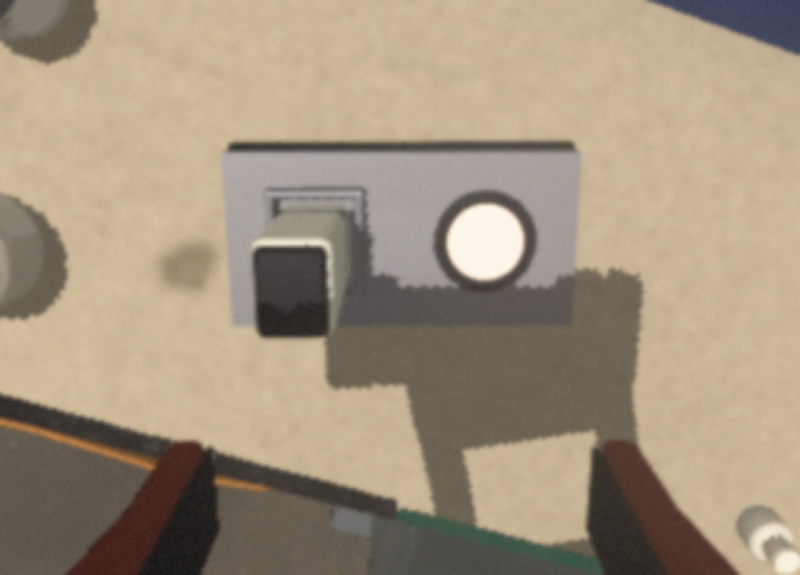

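The view shows the cap at about (236,187), the tile at (314,167), and the dock aligned with the image rows.

```bash
python3 - <<'E'
from h import *
np.set_printoptions(precision=4,suppress=True)
W=r.camera("wrist");C=lambda a,b:(120+a*.4,70+b*.4)
print("cap",[onz(W,*C(*p),.146) for p in((255,248),(328,248),(329,336),(257,336),(291.5,292))])
t=onz(W,*C(485,242),.038);print("tile",t)
K=[onz(W,*C(*p),.036) for p in((223,152),(580,152),(573,325),(232,325))];print(np.array(K),sum(K)/4)
d=K[1]-K[0];print("yaw",np.arctan2(d[0],-d[1]));d=K[2]-K[3];print(np.arctan2(d[0],-d[1]))
y=.287
for y in(.28,.29):print("probe from tile",t+.084*np.array([-np.sin(y),np.cos(y),0]))
E
```

```text
cap [array([0.4855, 0.2967, 0.146 ]), array([0.4932, 0.2707, 0.146 ]), array([0.4603, 0.2616, 0.146 ]), array([0.4525, 0.2881, 0.146 ]), array([0.4731, 0.2796, 0.146 ])]
tile [0.4961 0.1992 0.038 ]
[[0.5018 0.3352 0.036 ]
 [0.5509 0.1682 0.036 ]
 [0.4673 0.1415 0.036 ]
 [0.4175 0.3114 0.036 ]] [0.4844 0.2391 0.036 ]
yaw 0.28599149176093175
0.2853928772549643
probe from tile [0.4728 0.2799 0.038 ]
probe from tile [0.472  0.2797 0.038 ]
```

```bash
python3 - <<'E'
from h import *
print(tgt([.4728,.2797,.079],down(-np.pi/2+.286)))
E
```

```text
(array([ 0.0083, -0.0405,  0.2114]), array([ 0.0015, -0.0009, -0.0004]))
```

>>> {"op": "step_arm", "data": {
  "travel": [
    [0.004,-0.02,0.03],
    [0.008,-0.0405,0.07],
    [0.0083,-0.0405,0.1],
    [0.0083,-0.0405,0.13],
    [0.0083,-0.0405,0.16],
    [0.0083,-0.0405,0.185],
    [0.0083,-0.0405,0.205],
    [0.0083,-0.0405,0.2115],
    [0.0083,-0.0405,0.2115],
    [0.0083,-0.0405,0.2115],
    [0.0083,-0.0405,0.2115],
    [0.0083,-0.0405,0.2115],
    [0.0083,-0.0405,0.2115],
    [0.0083,-0.0405,0.2115],
    [0.0083,-0.0405,0.2115]
  ],
  "rotation": [
    [0.0015,-0.001,0],
    [0.0015,-0.001,0],
    [0.0015,-0.001,0],
    [0.0015,-0.001,0],
    [0.0015,-0.001,0],
    [0.0015,-0.001,0],
    [0.0015,-0.001,0],
    [0.0015,-0.001,0],
    [0.0015,-0.001,0],
    [0.0015,-0.001,0],
    [0.0015,-0.001,0],
    [0.0015,-0.001,0],
    [0.0015,-0.001,0],
    [0.0015,-0.001,0],
    [0.0015,-0.001,0]
  ],
  "jaw": [0.06,0.06,0.06,0.06,0.06,0.06,0.06,0.06,0.06,0.03,0.025,0.02,0.02,0.02,0.02],
  "newtons": 30
}}

```text
clock: 8.85
eef_pos: [0.4732, 0.2812, 0.0799]
tool_rot: [-3.108, -0.449, -0.002]
ft_force: [-1.0, -0.0, 7.2]
width: 0.362
grip_force: 30.0
```

>>> {"op": "step_arm", "data": {
  "travel": [
    [0,0,-0.005],
    [0,0,-0.01],
    [0,0,-0.016],
    [0,0,-0.024],
    [0,0,-0.034],
    [0,0,-0.046],
    [0,0,-0.06],
    [0,0,-0.07],
    [0,0,-0.07],
    [0,0,-0.07]
  ],
  "rotation": [
    [0,0,0],
    [0,0,0],
    [0,0,0],
    [0,0,0],
    [0,0,0],
    [0,0,0],
    [0,0,0],
    [0,0,0],
    [0,0,0],
    [0,0,0]
  ],
  "jaw": [0.02,0.02,0.02,0.02,0.02,0.02,0.02,0.02,0.02,0.02]
}}

```text
clock: 9.85
eef_pos: [0.4728, 0.2808, 0.1495]
tool_rot: [-3.109, -0.449, -0.002]
ft_force: [0.2, -0.7, -2.2]
width: 0.364
grip_force: 30.0
```

```bash
python3 - <<'E'
from h import *
np.set_printoptions(precision=4,suppress=True)
o=r.observe();print(o["clock"],o["eef_pos"],o["tool_rot"],o["ft_force"],o["ft_torque"],o["width"])
S=r.camera("side");T=r.camera("top");cv2.imwrite("pics/s4.png",S["image"]);W=r.camera("wrist")
m=np.hstack([cv2.resize(S["image"][110:230,190:290],(500,600)),cv2.resize(W["image"][100:400,205:355],(300,600))])
cv2.imwrite("pics/m4.png",m)
tip=o["eef_pos"]-np.array([0,0,.071]);print("tip proj side",proj(S,tip),"wrist",proj(W,tip), "TCP side",proj(S,o["eef_pos"]),"cap top",proj(S,o["eef_pos"]+[0,0,.067]))
E
```

```text
9.85 [0.4728 0.2808 0.1495] [-3.1087 -0.4489 -0.0015] [ 0.168  -0.7039 -2.238 ] [-0.0079  0.1444 -0.0047] 0.3639043233155207
tip proj side (np.float64(224.16595631772472), np.float64(182.84042886791784)) wrist (np.float64(278.4266762101302), np.float64(221.4271109224126)) TCP side (np.float64(222.62480932572868), np.float64(160.39099324845202)) cap top (np.float64(221.08415234434642), np.float64(137.94869546968886))
```

View pics/m4.png

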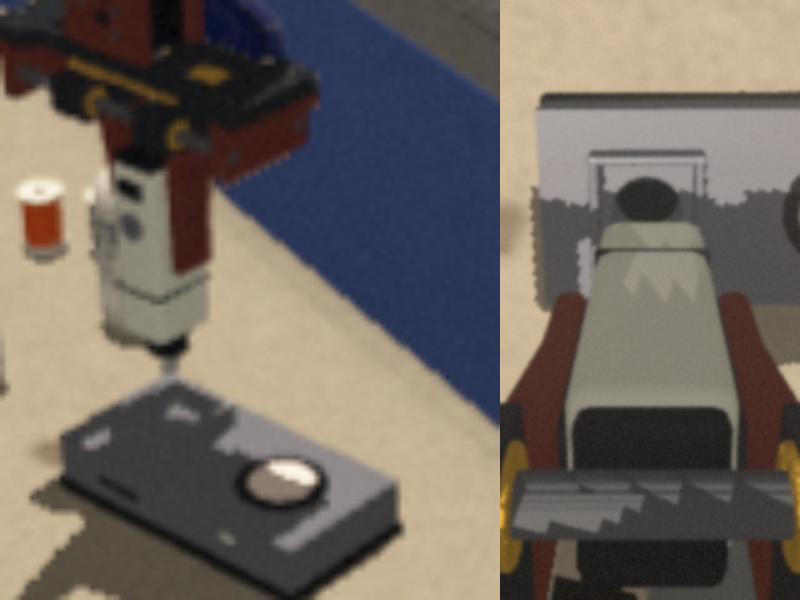

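>>> {"op": "step_arm", "data": {
  "travel": [
    [0,0.03,0],
    [-0.001,0.07,0],
    [-0.0015,0.084,0],
    [-0.0015,0.084,0.01],
    [-0.0015,0.084,0.02],
    [-0.0015,0.084,0.027],
    [-0.0015,0.084,0.03],
    [-0.0015,0.084,0.03],
    [-0.0015,0.084,0.03]
  ],
  "rotation": [
    [0,0,0],
    [0,0,0],
    [0,0,0],
    [0,0,0],
    [0,0,0],
    [0,0,0],
    [0,0,0],
    [0,0,0],
    [0,0,0]
  ],
  "jaw": [0.02,0.02,0.02,0.02,0.02,0.02,0.02,0.02,0.02]
}}

```text
clock: 10.9
eef_pos: [0.495, 0.2003, 0.1191]
tool_rot: [-3.109, -0.45, -0.0]
ft_force: [-0.3, -0.4, -1.7]
width: 0.363
grip_force: 30.0
```

```bash
python3 - <<'E'
from h import *
o=r.observe();print(o["eef_pos"],o["tool_rot"],o["ft_force"])
S=r.camera("side");T=r.camera("top");W=r.camera("wrist")
m=np.hstack([cv2.resize(S["image"][130:230,200:300],(500,500)),cv2.resize(T["image"][180:260,190:270],(300,500))]);cv2.imwrite("pics/m5.png",m)
E
```

```text
[0.49495159 0.20034647 0.11905115] [-3.10875418e+00 -4.50181175e-01 -3.98229631e-04] [-0.25452802 -0.43696018 -1.65280222]
```

View pics/m5.png

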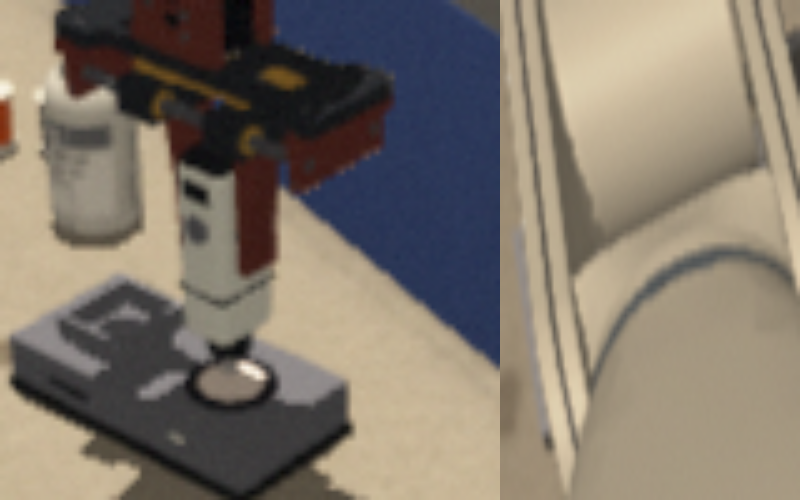

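The nose hangs just over the tile, with its tip at about (229,370) and the tile centre at (231,382) in the crop. I'll descend in small steps until it makes contact.

>>> {"op": "step_arm", "data": {
  "travel": [
    [0,0,0.002],
    [0,0,0.004],
    [0,0,0.006],
    [0,0,0.007],
    [0,0,0.007]
  ],
  "rotation": [
    [0,0,0],
    [0,0,0],
    [0,0,0],
    [0,0,0],
    [0,0,0]
  ],
  "jaw": [0.02,0.02,0.02,0.02,0.02]
}}

```text
clock: 11.55
eef_pos: [0.4949, 0.1997, 0.1119]
tool_rot: [-3.109, -0.449, 0.0]
ft_force: [0.6, -0.4, -1.1]
width: 0.364
grip_force: 30.0
```

>>> {"op": "step_arm", "data": {
  "travel": [
    [0,0,0.001],
    [0,0,0.002],
    [0,0,0.003],
    [0,0,0.003]
  ],
  "rotation": [
    [0,0,0],
    [0,0,0],
    [0,0,0],
    [0,0,0]
  ],
  "jaw": [0.02,0.02,0.02,0.02]
}}

```text
clock: 11.95
eef_pos: [0.4951, 0.1998, 0.1092]
tool_rot: [-3.109, -0.449, -0.001]
ft_force: [0.3, 0.1, -0.4]
width: 0.361
grip_force: 30.0
```

>>> {"op": "step_arm", "data": {
  "travel": [
    [0,0,0.001],
    [0,0,0.002],
    [0,0,0.002]
  ],
  "rotation": [
    [0,0,0],
    [0,0,0],
    [0,0,0]
  ],
  "jaw": [0.02,0.02,0.02]
}}

```text
clock: 12.25
eef_pos: [0.4951, 0.1998, 0.1072]
tool_rot: [-3.109, -0.449, -0.001]
ft_force: [-0.6, -0.6, 2.0]
width: 0.363
grip_force: 30.0
```

>>> {"op": "step_arm", "data": {
  "travel": [
    [0,0,0],
    [0,0,0],
    [0,0,0],
    [0,0,0],
    [0,0,0],
    [0,0,0],
    [0,0,0],
    [0,0,0],
    [0,0,0],
    [0,0,0],
    [0,0,0]
  ],
  "rotation": [
    [0,0,0],
    [0,0,0],
    [0,0,0],
    [0,0,0],
    [0,0,0],
    [0,0,0],
    [0,0,0],
    [0,0,0],
    [0,0,0],
    [0,0,0],
    [0,0,0]
  ],
  "jaw": [0.02,0.02,0.02,0.02,0.02,0.02,0.02,0.02,0.02,0.02,0.02]
}}

```text
clock: 13.35
eef_pos: [0.4951, 0.1998, 0.1071]
tool_rot: [-3.109, -0.449, -0.001]
ft_force: [-0.8, -0.8, 1.5]
width: 0.365
grip_force: 30.0
```

```bash
python3 - <<'E'
from h import *
np.set_printoptions(precision=4,suppress=True)
o=r.observe();print(o["eef_pos"],o["ft_force"],o["ft_torque"])
M=down(-np.pi/2+.069,.349,.069)
z=M[:,2];T=np.array([.581,-.1828,.060])
for h in(.05,.02):
  p=T-z*(h+.0725);print(h,p,tgt(p,M))
E
```

```text
[0.4951 0.1998 0.1071] [-0.8083 -0.8166  1.4775] [-0.0245  0.2133  0.006 ]
0.05 [ 0.5392 -0.1857  0.1751] (array([-0.0667,  0.3822, -0.0681]), array([-0.0384,  0.3471,  0.2155]))
0.02 [ 0.5494 -0.185   0.1469] (array([-0.0567,  0.3845, -0.0399]), array([-0.0384,  0.3471,  0.2155]))
```

>>> {"op": "step_arm", "data": {
  "travel": [
    [0,0,-0.01],
    [0,0,-0.03],
    [0,0,-0.06],
    [0,0.03,-0.09],
    [-0.008,0.07,-0.1],
    [-0.016,0.12,-0.1],
    [-0.025,0.17,-0.1],
    [-0.033,0.22,-0.1],
    [-0.042,0.27,-0.1],
    [-0.05,0.32,-0.09],
    [-0.06,0.36,-0.08],
    [-0.0667,0.382,-0.07],
    [-0.0667,0.382,-0.068],
    [-0.0667,0.382,-0.068],
    [-0.0667,0.382,-0.068]
  ],
  "rotation": [
    [0,0,0],
    [0,0,0],
    [0,0,0],
    [-0.004,0.035,0.022],
    [-0.008,0.069,0.043],
    [-0.012,0.104,0.065],
    [-0.015,0.139,0.086],
    [-0.019,0.174,0.108],
    [-0.023,0.208,0.129],
    [-0.027,0.243,0.151],
    [-0.031,0.278,0.172],
    [-0.035,0.312,0.194],
    [-0.0384,0.347,0.2155],
    [-0.0384,0.347,0.2155],
    [-0.0384,0.347,0.2155]
  ],
  "jaw": [0.02,0.02,0.02,0.02,0.02,0.02,0.02,0.02,0.02,0.02,0.02,0.02,0.02,0.02,0.02]
}}

```text
clock: 14.85
eef_pos: [0.5388, -0.1853, 0.1751]
tool_rot: [-3.08, -0.107, -0.541]
ft_force: [0.3, 0.2, -1.9]
width: 0.362
grip_force: 30.0
```

```bash
python3 - <<'E'
from h import *
np.set_printoptions(precision=4,suppress=True)
o=r.observe();R0=Ro.from_rotvec(o["tool_rot"]).as_matrix();print(o["clock"],o["eef_pos"],R0[:,2],o["ft_force"],o["ft_torque"])
M=down(-np.pi/2+.069,.349,.069);T=np.array([.581,-.1828,.060]);print(tgt(T-M[:,2]*(.015+.0725),M))
S=r.camera("side");W=r.camera("wrist")
x0,y0=320,180
im=cv2.resize(S["image"][y0:y0+100,x0:x0+80],(480,600),interpolation=cv2.INTER_CUBIC)
m=np.hstack([im,cv2.resize(W["image"][60:360,200:360],(320,600))]);cv2.imwrite("pics/m6.png",m)
for X in(T,o["eef_pos"]+R0[:,2]*.0725,o["eef_pos"],o["eef_pos"]-R0[:,2]*.066):
    u,v=proj(S,X);print("montage px",(u-x0)*6,(v-y0)*6)
E
```

```text
14.85 [ 0.5388 -0.1853  0.1751] [ 0.3398  0.0239 -0.9402] [ 0.2921  0.2393 -1.8536] [ 0.0064  0.3887 -0.048 ]
(array([0.0004, 0.0005, 0.0351]), array([-0.0004,  0.0014,  0.0004]))
montage px 272.40551900012406 511.0720241631126
montage px 250.5730838545919 432.26964006801563
montage px 219.5745378267968 308.55803405957704
montage px 188.61600722343678 185.0061249742647
```

View pics/m6.png

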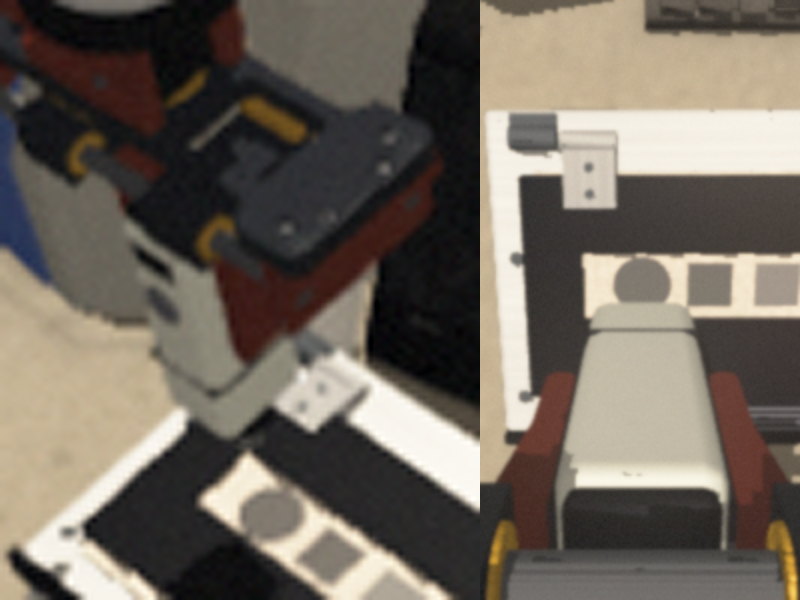

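The patch matches the computed target to within 1 px: seen at (271,514), predicted (272,511). The body lines up with it laterally in the wrist view. Next I'll check the probe's pitch in the hand from its far edges.

```bash
python3 - <<'E'
from h import *
o=r.observe();R0=Ro.from_rotvec(o["tool_rot"]).as_matrix();W=r.camera("wrist")
for q,s in(((.02,0,.0445),(640,305)),((.02,0,-.0595),(641,488)),((.02,.016,-.0595),(723,490)),((.02,-.016,-.0595),(562,490)),((.02,.016,.0445),(694,308)),((.02,-.016,.0445),(591,308))):
    u,v=proj(W,o["eef_pos"]+R0@np.array(q));print(q,"pred",round(480+(u-200)*2),round((v-60)*2),"seen",s)
E
```

```text
(0.02, 0, 0.0445) pred 637 294 seen (640, 305)
(0.02, 0, -0.0595) pred 634 470 seen (641, 488)
(0.02, 0.016, -0.0595) pred 726 470 seen (723, 490)
(0.02, -0.016, -0.0595) pred 543 470 seen (562, 490)
(0.02, 0.016, 0.0445) pred 687 294 seen (694, 308)
(0.02, -0.016, 0.0445) pred 588 294 seen (591, 308)
```

>>> {"op": "step_arm", "data": {
  "travel": [
    [0.0005,0.0005,0.01],
    [0.001,0.0005,0.02],
    [0.001,0.0005,0.03],
    [0.001,0.0005,0.037],
    [0.001,0.0005,0.037],
    [0.001,0.0005,0.037]
  ],
  "rotation": [
    [0,0.0014,0],
    [0,0.0014,0],
    [0,0.0014,0],
    [0,0.0014,0],
    [0,0.0014,0],
    [0,0.0014,0]
  ],
  "jaw": [0.02,0.02,0.02,0.02,0.02,0.02]
}}

```text
clock: 15.6
eef_pos: [0.5526, -0.1849, 0.14]
tool_rot: [-3.08, -0.106, -0.543]
ft_force: [0.0, -0.7, -2.2]
width: 0.36
grip_force: 30.0
```

```bash
python3 - <<'E'
from h import *
np.set_printoptions(precision=4,suppress=True)
o=r.observe();R0=Ro.from_rotvec(o["tool_rot"]).as_matrix();print(o["clock"],o["eef_pos"],R0[:,2],o["ft_force"])
S=r.camera("side");W=r.camera("top")
x0,y0=345,235
im=cv2.resize(S["image"][y0:y0+50,x0:x0+40],None,fx=12,fy=12,interpolation=cv2.INTER_CUBIC)
im=cv2.convertScaleAbs(im,alpha=1.3,beta=20)
m=np.hstack([im,cv2.resize(W["image"][150:230,365:405],(300,600))]);cv2.imwrite("pics/m7.png",m)
T=np.array([.581,-.1828,.060])
for X in(T,o["eef_pos"]+R0[:,2]*.0725,o["eef_pos"]+R0[:,2]*.0445):
    u,v=proj(S,X);print("montage px",(u-x0)*12,(v-y0)*12)
E
```

```text
15.6 [ 0.5526 -0.1849  0.14  ] [ 0.3414  0.024  -0.9396] [ 0.016  -0.7413 -2.2074]
montage px 244.81103800024812 362.1440483262252
montage px 237.78972841266818 322.17396305114767
montage px 215.5586085627101 233.85519069519012
```

View pics/m7.png

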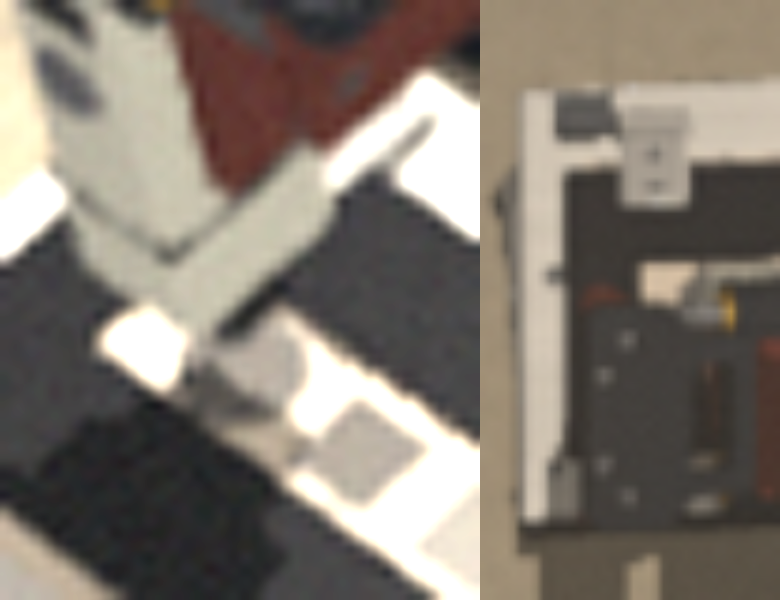

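The body's lower corners in the side crop are at about (80,240), (190,335) and (330,225). They suggest the probe sits about 2 mm towards tool −x, which agrees with the wrist check, so I'm correcting +1.5 mm. Then I'll descend.

>>> {"op": "step_arm", "data": {
  "travel": [
    [0.0015,0,0],
    [0.0015,0,0.003],
    [0.0015,0,0.006],
    [0.0015,0,0.009],
    [0.0015,0,0.011],
    [0.0015,0,0.011],
    [0.0015,0,0.011]
  ],
  "rotation": [
    [0,0,0],
    [0,0,0],
    [0,0,0],
    [0,0,0],
    [0,0,0],
    [0,0,0],
    [0,0,0]
  ],
  "jaw": [0.02,0.02,0.02,0.02,0.02,0.02,0.02]
}}

```text
clock: 16.4
eef_pos: [0.5578, -0.1846, 0.1306]
tool_rot: [-3.08, -0.106, -0.544]
ft_force: [0.2, 0.0, -1.8]
width: 0.364
grip_force: 30.0
```

>>> {"op": "step_arm", "data": {
  "travel": [
    [0,0,0.001],
    [0,0,0.002],
    [0,0,0.003],
    [0,0,0.003],
    [0,0,0.003]
  ],
  "rotation": [
    [0,0,0],
    [0,0,0],
    [0,0,0],
    [0,0,0],
    [0,0,0]
  ],
  "jaw": [0.02,0.02,0.02,0.02,0.02]
}}

```text
clock: 16.9
eef_pos: [0.5589, -0.1846, 0.128]
tool_rot: [-3.08, -0.106, -0.545]
ft_force: [-0.7, -0.8, 0.2]
width: 0.361
grip_force: 30.0
```

>>> {"op": "step_arm", "data": {
  "travel": [
    [0,0,0.001],
    [0,0,0.002],
    [0,0,0.0025],
    [0,0,0.0025],
    [0,0,0.0025]
  ],
  "rotation": [
    [0,0,0],
    [0,0,0],
    [0,0,0],
    [0,0,0],
    [0,0,0]
  ],
  "jaw": [0.02,0.02,0.02,0.02,0.02]
}}

```text
clock: 17.4
eef_pos: [0.5598, -0.1846, 0.1256]
tool_rot: [-3.08, -0.106, -0.545]
ft_force: [-1.4, 0.3, 0.7]
width: 0.362
grip_force: 30.0
```

```bash
python3 - <<'E'
from h import *
np.set_printoptions(precision=4,suppress=True)
F=[];
for i in range(6):
    r.camera("wrist" if i%2 else "side");o=r.observe();F.append(o["ft_force"])
R0=Ro.from_rotvec(o["tool_rot"]).as_matrix();F=np.array(F);print(o["clock"],o["eef_pos"],R0[:,2],F.mean(0),"n.f",-F@R0[:,2])
tip=o["eef_pos"]+R0[:,2]*.0725;print("nominal unpressed tip",tip,"depth below chart",R0[:,2]@(tip-np.array([.581,-.1828,.06])))
E
```

```text
17.7 [ 0.5598 -0.1846  0.1256] [ 0.3423  0.0235 -0.9393] [-1.3978 -0.5278  1.2745] n.f [1.7012 1.6485 2.352  2.1543 1.0676 1.2046]
nominal unpressed tip [ 0.5846 -0.1829  0.0575] depth below chart 0.0035795093010753984
```

>>> {"op": "step_arm", "data": {
  "travel": [
    [0,0,0.001],
    [0,0,0.002],
    [0,0,0.002],
    [0,0,0.002]
  ],
  "rotation": [
    [0,0,0],
    [0,0,0],
    [0,0,0],
    [0,0,0]
  ],
  "jaw": [0.02,0.02,0.02,0.02]
}}

```text
clock: 18.1
eef_pos: [0.5605, -0.1845, 0.1237]
tool_rot: [-3.08, -0.106, -0.545]
ft_force: [-1.4, -0.3, 2.7]
width: 0.363
grip_force: 30.0
```

```bash
python3 - <<'E'
from h import *
np.set_printoptions(precision=4,suppress=True)
F=[];
for i in range(10):
    c=r.camera("wrist" if i%2 else "side");o=r.observe();F.append(o["ft_force"])
    if i==8: S=c
    if i==9: W=c
R0=Ro.from_rotvec(o["tool_rot"]).as_matrix();F=np.array(F);print(o["clock"],o["eef_pos"],R0[:,2],F.mean(0),"n.f",(-F@R0[:,2]).mean())
tip=o["eef_pos"]+R0[:,2]*.0725;print("depth below chart",R0[:,2]@(tip-np.array([.581,-.1828,.06])))
x0,y0=345,235
im=cv2.convertScaleAbs(cv2.resize(S["image"][y0:y0+50,x0:x0+40],None,fx=12,fy=12,interpolation=cv2.INTER_CUBIC),alpha=1.3,beta=20)
cv2.imwrite("pics/m8.png",np.hstack([im,cv2.resize(W["image"][60:360,200:360],(320,600))]))
for q in((.02,0,.0445),(.02,0,-.0595)):
    u,v=proj(W,o["eef_pos"]+R0@np.array(q));print("pred",480+(u-200)*2,(v-60)*2)
E
```

```text
18.6 [ 0.5604 -0.1845  0.1237] [ 0.3423  0.0236 -0.9393] [-1.9807 -0.0456  2.7116] n.f 3.2260755012307065
depth below chart 0.005599743299564024
pred 637.2151946000354 294.34801946619353
pred 634.4872369011314 470.17356037949423
```

View pics/m8.png

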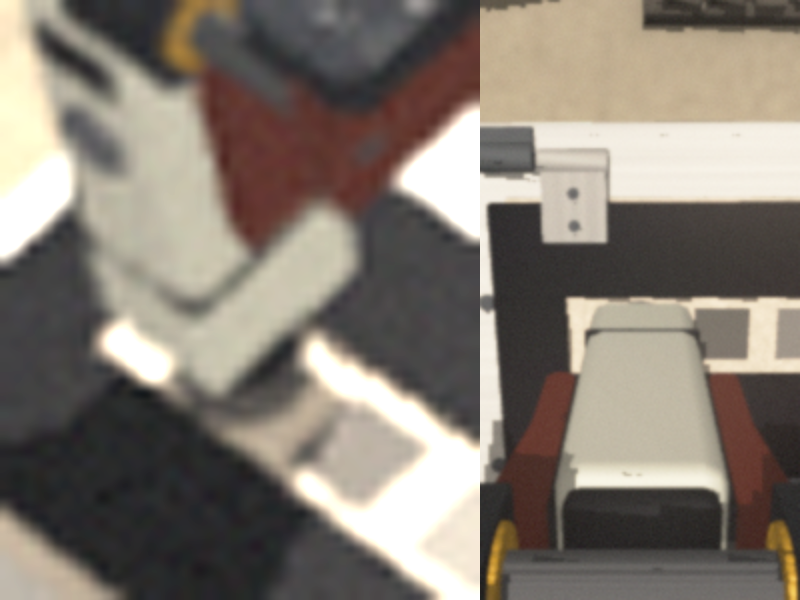

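The side and wrist views show the nose through the slot on the round patch, and the probe hasn't shifted in the grip. The push is about 5 N square to the face, so the nose is about half-way in. I'm handing it in.

```bash
python3 -c "
from station import r
print(r.job_done())"
```

```text
the job is handed in; nothing more can be done
None
```

I handed the job in at about 18.6 s, with no verdict returned: the frame is shut, the white tile was pressed for over a second at about 4 N, and the probe is held through the slot on the round patch, square to the board, nose about half-way in (about 5 N).

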